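# Lock the food-sample tray in its dock with the pull-out captive screw

## Task

Push the sample tray fully home against the stop of its dock. Then pull the dock's spring-loaded captive knob gently up against its spring and turn it clockwise until its thread catches, and drive it on clockwise until the red jaw clamps the tray's tongue snugly so that it stays clamped on its own: do not wrench on the thread or overtighten it. Leave the spare tin, the bottle and the pink bin where they are.

Things in the scene. Friction and masses are not known exactly. Their poses are not given: they have to be found in the camera images.
- dock: Fixed dock, steel base plate 200 x 200 x 6 mm. Origin on the table, x = the way the tray slides home, z up. On it at x = 30, y = +60 mm stands an aluminium clamp tower, 58 x 56 mm, 78 mm high; beside it, on the line y = -45 mm, the tray runs between blue rails to a dark end stop at x = 80 mm. Does not move in a run; its place and yaw differ from run to run.
- tray (a joint): How far the clear sample tray (145 x 96 x 24 mm; two steel tins in it, lids 54 mm above the table) is out of its home place, in m: 0 is fully home, at most 0.06. It slides with 2 to 3 N of friction and stays where it is left.
- handle (a point): Centre of the top edge of the tray's blue upright grip plate, 55 mm above the table. The plate is 10 mm thick along the dock's x, 66 mm wide along its y, spans 21 to 55 mm above the table and stands 30 mm clear of the tray on its -x side. To push the tray home, press the plate's near face (5 mm to -x of this point) towards the dock's +x. Axes as the dock's.
- screw (a joint): How far the captive screw is up, in m, 0 = in. A spring draws it in with 6 N at 0, 10 N at 18 mm. Pulled, it lifts 11.5 to 14 mm till its thread meets the nut's at an unseen angle. Let go before it has caught, it springs back; caught, it stays at 12 mm or more when let go. Only with the thread caught can it pass 16 mm. The jaw meets the tongue at 16.5 mm; 18 to 20 is snug.
- nut: Thread hidden in the tower (origin at the table). Under a light steady pull, 1 to 8 N beyond the spring, the screw turned clockwise (seen from above) creeps up 2.2 mm per rad and catches after 0.3 to 1.3 rad. Caught, it has 1 mm of play up and down, needs no pull, and rises 2.2 mm per rad clockwise. Not pulled it only spins; half pulled, it butts on the thread's blunt end.
- knob_grip (a point): Centre of the screw's round black knurled knob, diameter 32 mm, 26 mm high, axis upright, to be gripped from above at any yaw; 94 mm above the table with the screw in, rising with it. This point does not turn with the knob. The gap under the knob to the tower is 3 mm with the screw in. A green band on the shank shows fully above the tower once screwed up.
- jaw: Red clamp jaw, 24 x 60 x 5 mm, on the screw's foot (origin: upper face, on its axis). It rises without turning, under the tongue, on spring washers (about 10 N per rad). It meets the tongue 1.6 rad after the thread has caught; 1 to 2 rad more is snug (10 to 20 N), above 30 N is too tight. The knob turns stiffly, at about 0.3 N m, and 0.1 N m per rad more once the jaw presses.
- tongue: Steel tongue, 30 x 26 x 6 mm, that sticks out of the tray's side towards the tower; origin at its underside by the tray wall, 30 mm above the table. With the tray home it lies right above the jaw.
- spare_tin: Loose lidded steel sample tin, 74 mm across, 47 mm high, origin under its centre. Leave it alone.
- sanitiser: Loose bottle, 60 mm across, 150 mm high, with a blue cap, origin under its centre. Leave it alone.
- label_bin: Loose open pink bin, 110 x 80 x 45 mm, origin under its centre. Leave it alone.

How it is judged:
On the way, in this order (a step that is already met when the one before it is completed fails the run):
1. the tray is fully home, within 4 mm, with the screw still down (value of joint each of tray, screw below 0.004 m), for 0.2 s.
2. with the tray home, the screw has caught its thread and is driven up past 16.2 mm, which it can reach only with the thread caught (value of joint tray below 0.004 m and value of joint screw above 0.0162 m), for 0.2 s.
At the end, for the whole second after the job is handed in: The tray is within 4 mm of home; the screw, let go, stays more than 16.8 mm out, held by its thread alone, its jaw pressing on the tongue with more than 4 N (value of joint tray below 0.004 m and value of joint screw above 0.0168 m and contact force between jaw and tongue above 4 N); the robot touches nothing.
It fails at once if the thread is wrenched while it is being caught: more than 32 N on the nut with the screw less than 15 mm out (value of joint screw below 0.015 m and contact force between nut and anything else above 32 N).
It fails at once if the screw is overtightened: the jaw presses on the tongue with more than 35 N (contact force between jaw and tongue above 35 N).
It fails at once if the spare tin is moved by more than 15 mm (distance of spare_tin from where it was at the start of the episode above 0.015 m).
It fails at once if the bottle is moved by more than 15 mm (distance of sanitiser from where it was at the start of the episode above 0.015 m).
It fails at once if the pink bin is moved by more than 15 mm (distance of label_bin from where it was at the start of the episode above 0.015 m).
It also fails if it takes over 72 s, if anything falls off the work surface, if the arm or the gripper's body presses on something with over 40 N, if the wrist force passes 120 N, or if a joint passes its speed limit or range.

## Robot

A 7-joint arm with a two-finger parallel gripper is mounted at the origin on the work surface. World frame = base frame: x ahead of the robot, y to its left, z up, the work surface at z = 0. Lengths are in m, angles in rad, forces in N, time in s.
With the tool pointing down it reaches from about 0.425 to 0.875 m from the base axis. Payload 8.4 kg.
Tool frame: the origin (TCP) lies at the very end of the fingers, on their centre line; the grasp point (between the pads) lies 19 mm behind it (arm.grasp_offset is the distance from the TCP to the grasp point, in m); z points along the fingers, y is the line along which they close (so a half turn about z gives the same grasp; the last joint's range is limited). The gripper opens to 87 mm and grips with 3 to 60 N. Pads are 19 mm wide; open, the fingers measure 117 mm over their backs; the gripper's body (75 mm by 190 mm) begins 51 mm behind the grasp point.
Start: joints at [1.215, 0.333, 0.04, 1.465, -0.013, 1.343, -0.059], TCP at [0.165, -0.629, 0.223] pointing down, gripper open.
Joint ranges: [-2.58, 2.58], [-0.38, 2.09], [-1.3, 1.39], [0.25, 2.4], [-1.5, 4.64], [0.08, 2.09], [-2.65, 2.65]. Speed limits (rad/s): [2.22, 2.22, 2.79, 2.79, 3.14, 3.14, 3.14].

## Interface

Orientations are given as a unit quaternion [w, x, y, z].
In Python, from station import readout, snapshot, order, find_in, arm gives the robot as it stands.
- The arm moves only by the shell command python3 -m pendant 'ROWS' [FORCE]. ROWS is JSON, a list of rows, each an object with "translation": the shift along the world's x, y, z each as a share of 100 cm, from -1 to 1, a list of three; "rotation": the turn, a rotation vector about the world's x, y, z each as a share of 0.5 rad, from -1 to 1, a list of three; "grip": the opening, from 0 (shut) to 1 (fully open). A call has 1 to 5 rows; each row is the pose to reach, as a shift and turn from the pose commanded when the call began; what a row does not reach only later rows make up. A row lasts 1/12 s, in which the tool goes at most 41.7 mm and 7.16 degrees, less where a joint would pass 70% of its speed; a pose out of reach is approached as far as the arm can. A call with a number of a shift or a turn outside -1 to 1 is refused whole. A call with a gripper value outside its range is refused whole. The fingers move at their own pace and stop on an object; FORCE is the grip in N (left out, the last holds). Time passes only in rows, so rows that repeat a pose let the fingers close. It gives the time, the measured TCP pose, the force, the opening and the grip force at its end, in the units of the state.
- readout.get_obs(): the state, without advancing time (a new reading comes with each control period).
- snapshot(name): name is "scene" or "side" or "wrist"; returns a dict with "color" (480x640x3 uint8, blue, green, red), "range_z" (480x640 float32, m along the optical axis (not along the pixel's ray), 0 where there is no reading), "K" (3x3 intrinsics, pixels), "R" (3x3) and "t" (3): a world point X has camera coordinates R X + t; the wrist camera has in their place "tool_from_camera" (4x4, takes a point from camera to tool coordinates, whose origin is the TCP and whose axes are the flange's). Camera axes: x right, y down, z forward; pixel columns grow to the right and rows downward; lengths in m; the calibration is good to about 2 mm. A picture is of the moment at which its call begins: read the wrist's pose just before it.
- order.sign_off(): hands the job in; it is judged then, once.
Trained networks look in a picture, given as the dict that the camera call returned (one of the last four; its "shot" number tells which), for a name from the list of things; names that differ only in an ending like _2 or _b are one class to them, and where a whole thing is asked for, a point or a joint stands for the part that bears it (a point fixed in the world has none). Each returns a list of dicts, best first, with "p" (0 to 1); they miss things now and then, are a little off and sometimes report something else, mostly with a low value. They report only what shows in the picture. A call takes as long as a camera call.
- find_in(picture, label): "rect" ([left, top, width, height] in pixels, round what is visible of it).
The state is a dict: "time_s": time; "joint_pos": joint angles; "joint_vel": joint speeds; "joint_efforts": joint torques, N m; "tool_pos": TCP position; "ee_rot": TCP orientation; "wrist_force": force on the tool from outside, world axes, zero at the start; "torque": the same for the moment, N m; "width": opening from 0.0 (shut) to 1.0 (fully open); "grip_force": force on a finger pad.
Only numpy, scipy, OpenCV 4.12 (cv2) and the standard library are available. Lean on these libraries where they do the work, as an engineer would, in place of code of your own. Each camera call takes 0.05 s, during which the arm holds its last target. There are 200 camera calls.

## Working session

There is one attempt and no reset: what is moved stays moved. The work goes in short steps, Python scripts to look and compute and a shell command to move; the robot and the scene stay as the last step left them, time stands still between calls to the robot, and variables do not carry over. Pictures are saved under pics/ and viewed, at most 10 in all, crops included, and the job is handed in when it is done.

```bash
mkdir -p pics; cat > h.py <<'E'
import numpy as np,cv2
from station import readout,snapshot,order,find_in,arm
def pts(s):
    z=s["range_z"];v,u=np.mgrid[:480,:640];K=s["K"]
    c=np.stack([(u-K[0,2])*z/K[0,0],(v-K[1,2])*z/K[1,1],z],-1)
    w=(c-s["t"])@s["R"]   # R^T (c-t)
    w[z==0]=np.nan
    return w
E
python3 - <<'E'
from h import *
o=readout.get_obs();print(o)
for n in("scene","side"):
    s=snapshot(n);cv2.imwrite(f"pics/{n}.png",s["color"]);np.savez(f"{n}.npz",**{k:s[k] for k in("color","range_z","K","R","t")})
    P=pts(s)
    for l in("dock","handle","knob_grip","jaw","tongue","tray","spare_tin","sanitiser","label_bin"):
        for d in find_in(s,l)[:1]:
            x,y,w,h=map(int,d["rect"]);print(n,l,round(d["p"],2),x,y,w,h,np.round(np.nanmedian(P[y+h//4:y+3*h//4+1,x+w//4:x+3*w//4+1].reshape(-1,3),0),3))
E
```

```text
{'time_s': 0.0, 'joint_pos': array([ 1.21482671,  0.33391874,  0.03986898,  1.46625109, -0.01340219,
        1.3433402 , -0.05850428]), 'joint_vel': array([ 0.00125529,  0.00099493, -0.00055402,  0.00045308, -0.0008152 ,
       -0.0007455 , -0.00057225]), 'joint_efforts': array([-9.41817161e-04, -6.56378889e+01,  1.33478254e+00, -4.03812969e+01,
       -5.96938748e-02,  4.47489973e-02,  1.97136837e-04]), 'tool_pos': array([ 0.16492614, -0.62823609,  0.22166404]), 'ee_rot': array([-8.10216240e-04,  9.91770746e-01,  1.28023847e-01, -1.59267654e-04]), 'wrist_force': array([ 0.78102006,  0.45042433, -0.34590156]), 'torque': array([-0.05407537, -0.01269722, -0.00374033]), 'grip_force': 0.0, 'width': 0.9951993998484157}
scene dock 0.77 231 214 132 113 [ 0.626 -0.031  0.033]
scene handle 0.76 244 215 71 74 [ 0.576 -0.061  0.054]
scene knob_grip 0.65 306 239 36 55 [0.644 0.032 0.075]
scene jaw 0.38 304 283 10 9 [ 0.623 -0.     0.014]
scene tongue 0.67 302 257 12 19 [ 0.593 -0.008  0.036]
scene tray 0.94 244 216 70 73 [ 0.58  -0.062  0.054]
scene spare_tin 0.76 163 222 41 34 [ 0.669 -0.201  0.105]
scene sanitiser 0.89 157 222 45 91 [ 0.707 -0.191  0.089]
scene label_bin 0.85 399 255 79 67 [0.578 0.217 0.014]
side handle 0.62 334 224 94 59 [ 0.536 -0.051  0.045]
side knob_grip 0.53 313 235 17 23 [0.617 0.051 0.106]
side jaw 0.38 316 235 15 21 [0.613 0.048 0.108]
side tongue 0.65 343 258 12 11 [ 0.583 -0.005  0.037]
side tray 0.9 333 223 96 60 [ 0.535 -0.052  0.045]
side spare_tin 0.84 393 189 34 35 [ 0.538 -0.234  0.045]
side sanitiser 0.91 329 148 29 68 [ 0.676 -0.184  0.093]
side label_bin 0.8 244 307 79 82 [0.606 0.206 0.005]
```

View pics/scene.png

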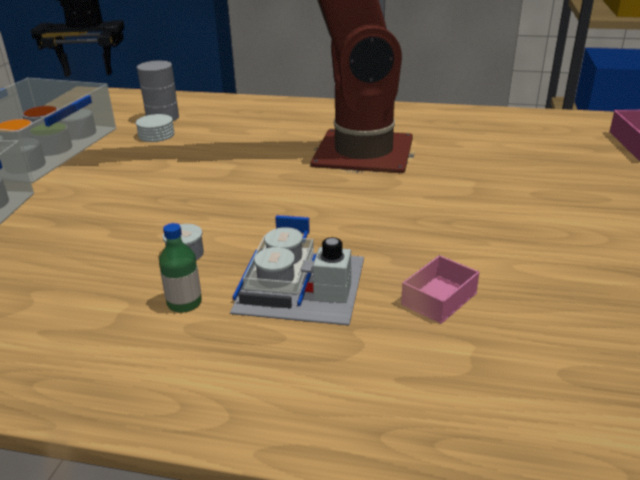

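View pics/side.png

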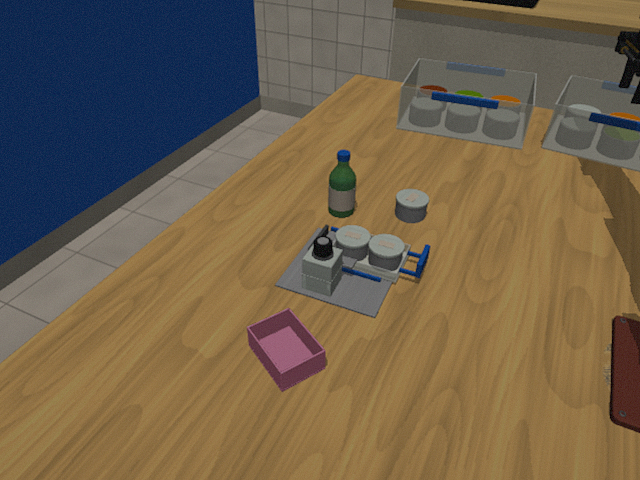

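The scene camera faces the robot. It shows the handle at about (292,222), the knob at (332,248), the bottle at (178,270) and the bin at (440,290). In the side view the handle is at (424,260) and the knob at (322,246). Next I'll fit the dock pose.

```bash
python3 - <<'E'
from h import *
for n in("scene","side"):
    s=dict(np.load(n+".npz"));P=pts(s);hsv=cv2.cvtColor(s["color"],cv2.COLOR_BGR2HSV)
    x0,y0,w,h=(231,205,135,118) if n=="scene" else (275,215,165,105)
    m=np.zeros((480,640),bool);m[y0:y0+h,x0:x0+w]=1
    H,S,V=[hsv[...,i] for i in range(3)];Z=P[...,2]
    bl=m&(H>105)&(H<130)&(S>150)
    q=P[bl&(Z>.04)&(Z<.062)&(P[...,0]<.56)];print(n,"handle",len(q),np.round(np.median(q,0),3),np.round(q.min(0),3),np.round(q.max(0),3), cv2.minAreaRect(q[:,:2].astype(np.float32)*1000))
    q=P[m&(Z>.074)&(Z<.082)&(S<60)&(P[...,1]>0)];print("towertop",len(q),np.round(q.mean(0),3),cv2.minAreaRect(q[:,:2].astype(np.float32)*1000))
    q=P[m&(Z>.085)&(V<60)];print("knob",len(q),np.round(np.median(q,0),3),np.round(q.min(0),3),np.round(q.max(0),3))
    q=P[m&(Z>.002)&(Z<.011)&(S<70)];print("plate",len(q),cv2.minAreaRect(q[:,:2].astype(np.float32)*1000))
    np.set_printoptions(suppress=True);c=-s["R"].T@s["t"];print("cam",c)
E
```

```text
scene handle 233 [ 0.463 -0.069  0.049] [ 0.457 -0.101  0.04 ] [ 0.467 -0.039  0.057] ((462.2709045410156, -69.67422485351562), (9.872003555297852, 62.182960510253906), 1.3389942646026611)
towertop 464 [0.629 0.043 0.078] ((619.6366577148438, 40.945011138916016), (59.27620315551758, 56.53658676147461), 0.4199393689632416)
knob 255 [0.631 0.044 0.098] [0.612 0.025 0.085] [0.637 0.057 0.11 ]
plate 3021 ((537.9073486328125, -27.011444091796875), (331.66180419921875, 209.73915100097656), 2.143014430999756)
cam [1.46673073 0.21401533 0.6384891 ]
side handle 150 [ 0.458 -0.059  0.055] [ 0.453 -0.101  0.04 ] [ 0.464 -0.037  0.058] ((458.9286804199219, -69.21229553222656), (10.129719734191895, 64.41587829589844), 2.51267409324646)
towertop 439 [0.613 0.048 0.079] ((617.8408203125, 39.289512634277344), (58.96465301513672, 57.07328796386719), 3.0384113788604736)
knob 254 [0.612 0.049 0.1  ] [0.601 0.025 0.085] [0.633 0.056 0.111]
plate 2965 ((589.3699340820312, -88.079833984375), (229.192626953125, 334.09710693359375), 1.945160150527954)
cam [0.32641422 0.6712037  0.65085136]
```

Both cameras agree. The tower and knob axis is at about (0.618, 0.040) and the handle at (0.4605, -0.0695). Yaw is about 1.6°, and the tray is about 28 mm out (handle to tower is 158 mm against 130 mm at home). I'm going to the -x side of the handle with the fingers shut.

```bash
python3 -m pendant '[{"translation":[0.088,0.187,0.03],"rotation":[0,0,-0.46],"grip":0},{"translation":[0.088,0.187,0.03],"rotation":[0,0,-0.46],"grip":0},{"translation":[0.088,0.187,0.03],"rotation":[0,0,-0.46],"grip":0},{"translation":[0.088,0.187,0.03],"rotation":[0,0,-0.46],"grip":0},{"translation":[0.088,0.187,0.03],"rotation":[0,0,-0.46],"grip":0}]' 20
python3 -m pendant '[{"translation":[0.088,0.187,0],"rotation":[0,0,0],"grip":0},{"translation":[0.088,0.187,0],"rotation":[0,0,0],"grip":0},{"translation":[0.088,0.187,0],"rotation":[0,0,0],"grip":0},{"translation":[0.088,0.187,0],"rotation":[0,0,0],"grip":0},{"translation":[0.088,0.187,0],"rotation":[0,0,0],"grip":0}]'
python3 -m pendant '[{"translation":[0.089,0.186,-0.03],"rotation":[0,0,0],"grip":0},{"translation":[0.089,0.186,-0.03],"rotation":[0,0,0],"grip":0},{"translation":[0.089,0.186,-0.03],"rotation":[0,0,0],"grip":0},{"translation":[0.089,0.186,-0.03],"rotation":[0,0,0],"grip":0},{"translation":[0.089,0.186,-0.03],"rotation":[0,0,0],"grip":0}]'; python3 -c "
from h import *
print(readout.get_obs())"
```

```text
time_s: 1.42
tool_pos: [0.2534, -0.4403, 0.2528]
ee_rot: [0.0, 1.0, 0.013, 0.0]
wrist_force: [1.4, 0.4, -0.2]
width: 0.708
grip_force: 0.0
time_s: 1.83
tool_pos: [0.3414, -0.253, 0.2528]
ee_rot: [0.0, 1.0, 0.014, 0.0]
wrist_force: [1.2, -0.6, -0.2]
width: 0.332
grip_force: 0.0
time_s: 2.25
tool_pos: [0.4303, -0.0672, 0.2227]
ee_rot: [0.0, 1.0, 0.013, 0.001]
wrist_force: [1.4, -1.0, -1.1]
width: 0.019
grip_force: 0.0
{'time_s': 2.25, 'joint_pos': array([ 0.6438852 , -0.09161293, -0.54852259,  1.92857786, -0.0490665 ,
        1.29032733, -1.43340856]), 'joint_vel': array([-0.46650713,  0.34623156, -0.68819231, -0.1592171 ,  0.1137924 ,
       -0.18195311, -1.18699406]), 'joint_efforts': array([  3.14355299, -33.88630629,   3.68106209, -38.22255135,
        -0.57924176,   0.72503127,   2.59198152]), 'tool_pos': array([ 0.43031061, -0.0671761 ,  0.22268204]), 'ee_rot': array([3.53060575e-04, 9.99911164e-01, 1.33116145e-02, 5.84086122e-04]), 'wrist_force': array([ 1.3509968 , -0.96681101, -1.12474758]), 'torque': array([-0.07292108, -0.00269679, -0.0426442 ]), 'grip_force': 0.0, 'width': 0.018860957089746805}
```

```bash
python3 -m pendant '[{"translation":[0,-0.002,-0.04],"rotation":[0,0,0],"grip":0},{"translation":[0,-0.002,-0.08],"rotation":[0,0,0],"grip":0},{"translation":[0,-0.002,-0.12],"rotation":[0,0,0],"grip":0},{"translation":[0,-0.002,-0.16],"rotation":[0,0,0],"grip":0},{"translation":[0,-0.002,-0.185],"rotation":[0,0,0],"grip":0}]'
python3 -m pendant '[{"translation":[0.003,0,0],"rotation":[0,0,0],"grip":0},{"translation":[0.006,0,0],"rotation":[0,0,0],"grip":0},{"translation":[0.01,0,0],"rotation":[0,0,0],"grip":0},{"translation":[0.014,0,0],"rotation":[0,0,0],"grip":0},{"translation":[0.018,0,0],"rotation":[0,0,0],"grip":0}]'
python3 -m pendant '[{"translation":[0.003,0,0],"rotation":[0,0,0],"grip":0},{"translation":[0.006,0,0],"rotation":[0,0,0],"grip":0},{"translation":[0.009,0,0],"rotation":[0,0,0],"grip":0},{"translation":[0.012,0,0],"rotation":[0,0,0],"grip":0},{"translation":[0.015,0,0],"rotation":[0,0,0],"grip":0}]'
```

```text
time_s: 2.67
tool_pos: [0.428, -0.0707, 0.0343]
ee_rot: [-0.0, 1.0, 0.014, -0.001]
wrist_force: [-0.9, -0.0, 0.1]
width: 0.002
grip_force: 0.0
time_s: 3.08
tool_pos: [0.4492, -0.0714, 0.0392]
ee_rot: [0.0, 1.0, 0.013, 0.001]
wrist_force: [-3.1, 0.2, 1.8]
width: 0.003
grip_force: 1.4
time_s: 3.5
tool_pos: [0.4631, -0.0712, 0.0376]
ee_rot: [0.0, 1.0, 0.013, -0.0]
wrist_force: [-3.3, 0.6, 1.6]
width: 0.008
grip_force: 1.4
```

```bash
python3 -m pendant '[{"translation":[0.002,0,0],"rotation":[0,0,0],"grip":0},{"translation":[0.004,0,0],"rotation":[0,0,0],"grip":0},{"translation":[0.006,0,0],"rotation":[0,0,0],"grip":0},{"translation":[0.007,0,0],"rotation":[0,0,0],"grip":0},{"translation":[0.008,0,0],"rotation":[0,0,0],"grip":0}]'
python3 -m pendant '[{"translation":[0.001,0,0],"rotation":[0,0,0],"grip":0},{"translation":[0.002,0,0],"rotation":[0,0,0],"grip":0},{"translation":[0.003,0,0],"rotation":[0,0,0],"grip":0},{"translation":[0.003,0,0],"rotation":[0,0,0],"grip":0}]'
```

```text
time_s: 3.92
tool_pos: [0.4709, -0.071, 0.0374]
ee_rot: [-0.0, 1.0, 0.013, -0.0]
wrist_force: [-1.6, 1.3, 0.6]
width: 0.007
grip_force: 1.3
time_s: 4.25
tool_pos: [0.4739, -0.071, 0.0374]
ee_rot: [-0.0, 1.0, 0.013, -0.0]
wrist_force: [-1.7, 1.5, -0.1]
width: 0.003
grip_force: 1.0
```

```bash
python3 -m pendant '[{"translation":[0.001,0,0],"rotation":[0,0,0],"grip":0},{"translation":[0.002,0,0],"rotation":[0,0,0],"grip":0},{"translation":[0.003,0,0],"rotation":[0,0,0],"grip":0},{"translation":[0.003,0,0],"rotation":[0,0,0],"grip":0}]'
```

```text
time_s: 4.58
tool_pos: [0.474, -0.0712, 0.0368]
ee_rot: [0.0, 1.0, 0.013, -0.003]
wrist_force: [-14.2, 1.4, 9.6]
width: 0.008
grip_force: 6.9
```

```bash
python3 -m pendant '[{"translation":[-0.003,0,0],"rotation":[0,0,0],"grip":0},{"translation":[-0.02,0,0],"rotation":[0,0,0],"grip":0},{"translation":[-0.02,0,0.04],"rotation":[0,0,0],"grip":0.3},{"translation":[-0.02,0,0.08],"rotation":[0,0,0],"grip":0.8},{"translation":[-0.02,0,0.12],"rotation":[0,0,0],"grip":0.8}]'
python3 -m pendant '[{"translation":[0.03,0.02,0.06],"rotation":[0,0,0.5],"grip":0.8},{"translation":[0.06,0.05,0.06],"rotation":[0,0,0.5],"grip":0.8},{"translation":[0.1,0.07,0.06],"rotation":[0,0,0.5],"grip":0.8},{"translation":[0.12,0.1,0.06],"rotation":[0,0,0.5],"grip":0.8},{"translation":[0.14,0.11,0.06],"rotation":[0,0,0.5],"grip":0.8}]'
python3 -m pendant '[{"translation":[0.0,0.0,0],"rotation":[0,0,0.5],"grip":0.8},{"translation":[0,0,0],"rotation":[0,0,0.5],"grip":0.8},{"translation":[0,0,0],"rotation":[0,0,0.5],"grip":0.8}]'
python3 - <<'E'
from h import *
o=readout.get_obs();print(np.round(o["joint_pos"],2),o["tool_pos"],o["ee_rot"])
s=snapshot("wrist");cv2.imwrite("pics/wrist1.png",s["color"])
w,x,y,z=o["ee_rot"]
from scipy.spatial.transform import Rotation as Ro
R=Ro.from_quat([x,y,z,w]).as_matrix();T=s["tool_from_camera"]
s["R"]=(R@T[:3,:3]).T; s["t"]=-s["R"]@(R@T[:3,3]+o["tool_pos"])
P=pts(s);np.savez("w1.npz",P=P,c=s["color"])
for l in("knob_grip","tray","tongue"):
    for d in find_in(s,l)[:1]:print(l,d["p"],np.round(d["rect"]))
V=s["color"].max(-1)
q=P[(P[...,2]>.1)&(P[...,2]<.115)&(V<80)];print(len(q));
q=q[np.linalg.norm(q[:,:2]-[.618,.04],axis=1)<.04];print(len(q),np.median(q,0),q.min(0),q.max(0),cv2.minEnclosingCircle(q[:,:2].astype(np.float32)*1000))
E
```

```text
time_s: 5.0
tool_pos: [0.4567, -0.0712, 0.159]
ee_rot: [-0.0, 1.0, 0.013, 0.0]
wrist_force: [1.9, -0.5, 0.3]
width: 0.157
grip_force: 0.0
time_s: 5.42
tool_pos: [0.5992, 0.0411, 0.219]
ee_rot: [-0.0, 0.99, 0.138, 0.002]
wrist_force: [-0.4, -0.3, 0.0]
width: 0.525
grip_force: 0.0
time_s: 5.67
tool_pos: [0.5977, 0.0394, 0.2171]
ee_rot: [-0.0, 0.965, 0.264, 0.0]
wrist_force: [0.4, -0.0, 0.4]
width: 0.742
grip_force: 0.0
[ 0.44  0.31 -0.71  1.57  0.2   1.33 -1.33] [0.59766478 0.03936282 0.21713553] [-3.58326302e-04  9.64615618e-01  2.63659737e-01  3.52574214e-04]
knob_grip 0.83 [316. 188.  47.  49.]
tray 0.66 [338. 177. 179. 222.]
tongue 0.81 [368. 202.  36.  36.]
1191
1152 [0.62057097 0.04058894 0.10712188] [0.60132168 0.02283024 0.10009702] [0.63561118 0.05655211 0.1092096 ] ((618.44091796875, 39.52081298828125), 17.182527542114258)
```

View pics/wrist1.png

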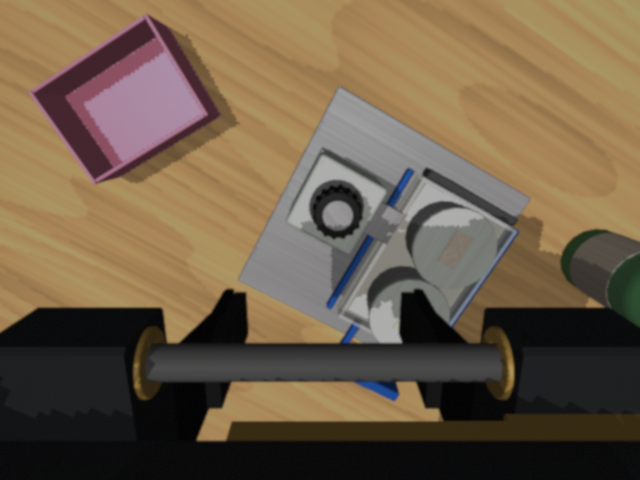

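The wrist view shows the tray seated against the dark stop. The knob is at (337,211), with the tongue beside it in line at (386,222). Its centre is about (0.619, 0.040). I'm turning CCW first to gain clockwise range, then lowering over the knob.

```bash
python3 -m pendant '[{"translation":[0.021,0.001,-0.03],"rotation":[0,0,1],"grip":0.8},{"translation":[0.021,0.001,-0.06],"rotation":[0,0,1],"grip":0.8},{"translation":[0.021,0.001,-0.08],"rotation":[0,0,1],"grip":0.8},{"translation":[0.021,0.001,-0.08],"rotation":[0,0,1],"grip":0.8},{"translation":[0.021,0.001,-0.08],"rotation":[0,0,1],"grip":0.8}]'
python3 -m pendant '[{"translation":[0,0,0],"rotation":[0,0,1],"grip":0.8},{"translation":[0,0,0],"rotation":[0,0,1],"grip":0.8},{"translation":[0,0,0],"rotation":[0,0,1],"grip":0.8},{"translation":[0,0,0],"rotation":[0,0,1],"grip":0.8},{"translation":[0,0,0],"rotation":[0,0,1],"grip":0.8}]'
python3 - <<'E'
from h import *
o=readout.get_obs();print(np.round(o["joint_pos"],2),o["tool_pos"],o["wrist_force"],o["torque"])
E
```

```text
time_s: 6.28
tool_pos: [0.617, 0.0391, 0.1361]
ee_rot: [-0.0, 0.87, 0.492, -0.001]
wrist_force: [-0.4, -0.1, 0.7]
width: 0.797
grip_force: 0.0
time_s: 6.7
tool_pos: [0.6184, 0.0395, 0.1385]
ee_rot: [0.001, 0.723, 0.691, 0.001]
wrist_force: [-0.7, 0.8, -0.8]
width: 0.797
grip_force: 0.0
[ 0.53  0.46 -0.86  1.61  0.37  1.23 -0.45] [0.61835701 0.03945535 0.13851947] [-0.74507953  0.791498   -0.76962806] [-0.01920937 -0.09573191 -0.00392251]
```

CCW raises j7, so I'm winding CCW a further 2.5 rad before gripping.

```bash
R='ignored'
python3 -m pendant '[{"translation":[0,0,0],"rotation":[0,0,1],"grip":0.8},{"translation":[0,0,0],"rotation":[0,0,1],"grip":0.8},{"translation":[0,0,0],"rotation":[0,0,1],"grip":0.8},{"translation":[0,0,0],"rotation":[0,0,1],"grip":0.8}]' >/dev/null
python3 -m pendant '[{"translation":[0,0,0],"rotation":[0,0,1],"grip":0.8},{"translation":[0,0,0],"rotation":[0,0,1],"grip":0.8},{"translation":[0,0,0],"rotation":[0,0,1],"grip":0.8},{"translation":[0,0,0],"rotation":[0,0,1],"grip":0.8}]' >/dev/null
python3 -m pendant '[{"translation":[0,0,0],"rotation":[0,0,1],"grip":0.8},{"translation":[0,0,0],"rotation":[0,0,1],"grip":0.8},{"translation":[0,0,0],"rotation":[0,0,1],"grip":0.8},{"translation":[0,0,0],"rotation":[0,0,1],"grip":0.8}]' >/dev/null
python3 -m pendant '[{"translation":[0,0,0],"rotation":[0,0,1],"grip":0.8},{"translation":[0,0,0],"rotation":[0,0,1],"grip":0.8},{"translation":[0,0,0],"rotation":[0,0,1],"grip":0.8},{"translation":[0,0,0],"rotation":[0,0,1],"grip":0.8}]' >/dev/null
python3 -m pendant '[{"translation":[0,0,0],"rotation":[0,0,0.9],"grip":0.8},{"translation":[0,0,0],"rotation":[0,0,0.9],"grip":0.8},{"translation":[0,0,0],"rotation":[0,0,0.9],"grip":0.8},{"translation":[0,0,0],"rotation":[0,0,0.9],"grip":0.8},{"translation":[0,0,0],"rotation":[0,0,0.9],"grip":0.8}]'
python3 - <<'E'
from h import *
o=readout.get_obs();print(np.round(o["joint_pos"],2),o["tool_pos"],o["wrist_force"],o["torque"])
s=snapshot("wrist");cv2.imwrite("pics/wrist2.png",s["color"])
E
```

```text
time_s: 8.45
tool_pos: [0.6181, 0.0395, 0.1379]
ee_rot: [0.0, -0.403, 0.915, -0.0]
wrist_force: [-0.2, -0.5, -1.2]
width: 0.797
grip_force: 0.0
[ 0.75  0.67 -1.26  1.6   0.65  1.35  1.81] [0.6181482  0.03951838 0.13788188] [-0.20538073 -0.52013426 -1.15159554] [ 0.16437809 -0.05197005 -0.01502846]
```

View pics/wrist2.png

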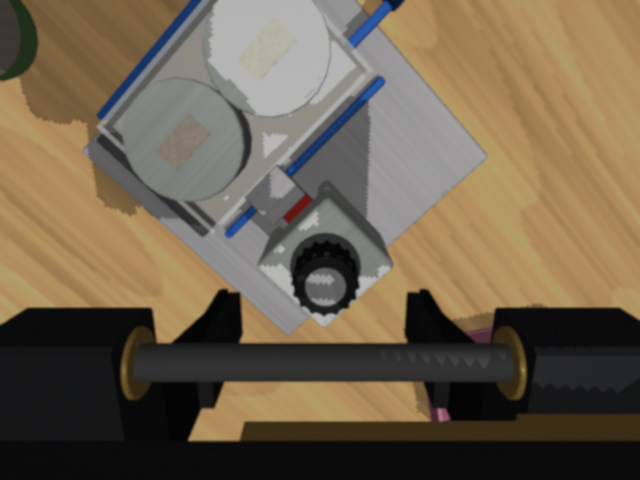

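The knob at (325,285) lies centred between the finger tips (240 to 408). I'm going down and gripping.

```bash
python3 -m pendant '[{"translation":[0.0005,0,-0.02],"rotation":[0,0,0],"grip":0.8},{"translation":[0.0005,0,-0.04],"rotation":[0,0,0],"grip":0.8},{"translation":[0.0005,0,-0.05],"rotation":[0,0,0],"grip":0.8},{"translation":[0.0005,0,-0.054],"rotation":[0,0,0],"grip":0.8},{"translation":[0.0005,0,-0.054],"rotation":[0,0,0],"grip":0.8}]'
python3 -m pendant '[{"translation":[0,0,0],"rotation":[0,0,0],"grip":0.2},{"translation":[0,0,0],"rotation":[0,0,0],"grip":0.2},{"translation":[0,0,0],"rotation":[0,0,0],"grip":0.2},{"translation":[0,0,0],"rotation":[0,0,0],"grip":0.2},{"translation":[0,0,0],"rotation":[0,0,0],"grip":0.2}]' 45
python3 -m pendant '[{"translation":[0,0,0],"rotation":[0,0,0],"grip":0.2},{"translation":[0,0,0],"rotation":[0,0,0],"grip":0.2},{"translation":[0,0,0],"rotation":[0,0,0],"grip":0.2},{"translation":[0,0,0],"rotation":[0,0,0],"grip":0.2}]' 45
```

```text
time_s: 8.92
tool_pos: [0.618, 0.0397, 0.083]
ee_rot: [-0.001, -0.404, 0.915, 0.0]
wrist_force: [0.3, -0.4, -0.7]
width: 0.799
grip_force: 0.0
time_s: 9.33
tool_pos: [0.6186, 0.0399, 0.0839]
ee_rot: [0.0, -0.405, 0.914, -0.0]
wrist_force: [0.2, -1.3, -0.4]
width: 0.503
grip_force: 0.0
time_s: 9.67
tool_pos: [0.6182, 0.0402, 0.0836]
ee_rot: [-0.0, -0.406, 0.914, 0.0]
wrist_force: [-1.9, 0.5, 2.7]
width: 0.358
grip_force: 45.0
```

```bash
python3 -m pendant '[{"translation":[0,0,0.002],"rotation":[0,0,0],"grip":0.2},{"translation":[0,0,0.004],"rotation":[0,0,0],"grip":0.2},{"translation":[0,0,0.006],"rotation":[0,0,0],"grip":0.2},{"translation":[0,0,0.008],"rotation":[0,0,0],"grip":0.2},{"translation":[0,0,0.009],"rotation":[0,0,0],"grip":0.2}]'
python3 -m pendant '[{"translation":[0,0,0.001],"rotation":[0,0,0],"grip":0.2},{"translation":[0,0,0.0015],"rotation":[0,0,0],"grip":0.2},{"translation":[0,0,0.002],"rotation":[0,0,0],"grip":0.2}]'
```

```text
time_s: 10.08
tool_pos: [0.6179, 0.04, 0.0923]
ee_rot: [-0.0, -0.406, 0.914, 0.0]
wrist_force: [-1.5, 2.4, -9.1]
width: 0.355
grip_force: 45.0
time_s: 10.33
tool_pos: [0.618, 0.0399, 0.0943]
ee_rot: [-0.0, -0.406, 0.914, 0.0]
wrist_force: [-1.6, 2.9, -9.9]
width: 0.355
grip_force: 45.0
```

```bash
python3 -m pendant '[{"translation":[0,0,0.0005],"rotation":[0,0,0],"grip":0.2},{"translation":[0,0,0.001],"rotation":[0,0,0],"grip":0.2},{"translation":[0,0,0.001],"rotation":[0,0,0],"grip":0.2}]'
python3 -m pendant '[{"translation":[0,0,0.0005],"rotation":[0,0,0],"grip":0.2},{"translation":[0,0,0.0005],"rotation":[0,0,0],"grip":0.2},{"translation":[0,0,0.0005],"rotation":[0,0,0],"grip":0.2}]'
```

```text
time_s: 10.58
tool_pos: [0.6181, 0.04, 0.0955]
ee_rot: [-0.0, -0.406, 0.914, 0.0]
wrist_force: [-1.9, 3.5, -9.4]
width: 0.36
grip_force: 45.0
time_s: 10.83
tool_pos: [0.6181, 0.0399, 0.0958]
ee_rot: [-0.0, -0.406, 0.914, 0.0]
wrist_force: [-2.6, 3.2, -10.7]
width: 0.358
grip_force: 45.0
```

```bash
python3 -m pendant '[{"translation":[0,0,0.0003],"rotation":[0,0,0],"grip":0.2},{"translation":[0,0,0.0006],"rotation":[0,0,0],"grip":0.2},{"translation":[0,0,0.0006],"rotation":[0,0,0],"grip":0.2}]'
```

```text
time_s: 11.08
tool_pos: [0.6181, 0.0399, 0.0962]
ee_rot: [-0.0, -0.406, 0.914, 0.0]
wrist_force: [-1.1, 4.2, -15.7]
width: 0.359
grip_force: 45.0
```

```bash
python3 -m pendant '[{"translation":[0,0,0.0003],"rotation":[0,0,0],"grip":0.2},{"translation":[0,0,0.0006],"rotation":[0,0,0],"grip":0.2},{"translation":[0,0,0.0006],"rotation":[0,0,0],"grip":0.2}]'
```

```text
time_s: 11.33
tool_pos: [0.618, 0.0399, 0.0965]
ee_rot: [-0.0, -0.406, 0.914, 0.0]
wrist_force: [-0.4, 5.2, -21.8]
width: 0.355
grip_force: 45.0
```

Contact is at about 12.2 mm lift, with stiffness around 10 N/mm. I'll ease back to about 4 N of pull and turn clockwise with helical following.

```bash
python3 -m pendant '[{"translation":[0,0,-0.0007],"rotation":[0,0,0],"grip":0.2},{"translation":[0,0,-0.0007],"rotation":[0,0,0],"grip":0.2}]'
python3 -m pendant '[{"translation":[0,0,0.0001],"rotation":[0,0,-0.1],"grip":0.2},{"translation":[0,0,0.0002],"rotation":[0,0,-0.2],"grip":0.2},{"translation":[0,0,0.0003],"rotation":[0,0,-0.3],"grip":0.2},{"translation":[0,0,0.0004],"rotation":[0,0,-0.4],"grip":0.2}]'
```

```text
time_s: 11.5
tool_pos: [0.6181, 0.0399, 0.0963]
ee_rot: [-0.0, -0.406, 0.914, 0.0]
wrist_force: [-2.0, 3.7, -18.6]
width: 0.36
grip_force: 45.0
time_s: 11.83
tool_pos: [0.6181, 0.0399, 0.0968]
ee_rot: [-0.0, -0.311, 0.95, -0.0]
wrist_force: [0.4, 3.9, -17.9]
width: 0.355
grip_force: 45.0
```

```bash
python3 -m pendant '[{"translation":[0,0,-0.0002],"rotation":[0,0,-0.1],"grip":0.2},{"translation":[0,0,-0.0001],"rotation":[0,0,-0.2],"grip":0.2},{"translation":[0,0,0],"rotation":[0,0,-0.3],"grip":0.2},{"translation":[0,0,0.0001],"rotation":[0,0,-0.4],"grip":0.2}]'; python3 -c "
from h import *
o=readout.get_obs();print(o['torque'],o['joint_pos'])"
```

```text
time_s: 12.17
tool_pos: [0.6181, 0.04, 0.0971]
ee_rot: [-0.0, -0.215, 0.977, -0.0]
wrist_force: [-1.7, 4.8, -15.9]
width: 0.358
grip_force: 45.0
[1.12923533 0.33050082 0.22486911] [ 0.69380667  0.6492293  -1.14740864  1.64603522  0.61784808  1.25847285
  1.42684623]
```

```bash
python3 -m pendant '[{"translation":[0,0,0.0001],"rotation":[0,0,-0.1],"grip":0.2},{"translation":[0,0,0.0002],"rotation":[0,0,-0.2],"grip":0.2},{"translation":[0,0,0.0003],"rotation":[0,0,-0.3],"grip":0.2},{"translation":[0,0,0.0004],"rotation":[0,0,-0.4],"grip":0.2}]'
```

```text
time_s: 12.5
tool_pos: [0.6182, 0.04, 0.0976]
ee_rot: [-0.0, -0.116, 0.993, -0.0]
wrist_force: [-2.4, 2.6, -16.1]
width: 0.358
grip_force: 45.0
```

```bash
python3 -m pendant '[{"translation":[0,0,0.0001],"rotation":[0,0,-0.1],"grip":0.2},{"translation":[0,0,0.0002],"rotation":[0,0,-0.2],"grip":0.2},{"translation":[0,0,0.0003],"rotation":[0,0,-0.3],"grip":0.2},{"translation":[0,0,0.0004],"rotation":[0,0,-0.4],"grip":0.2}]'
```

```text
time_s: 12.83
tool_pos: [0.6182, 0.04, 0.098]
ee_rot: [-0.0, -0.017, 1.0, -0.0]
wrist_force: [-2.6, 3.1, -16.1]
width: 0.356
grip_force: 45.0
```

```bash
python3 -m pendant '[{"translation":[0,0,0.0001],"rotation":[0,0,-0.1],"grip":0.2},{"translation":[0,0,0.0002],"rotation":[0,0,-0.2],"grip":0.2},{"translation":[0,0,0.0003],"rotation":[0,0,-0.3],"grip":0.2},{"translation":[0,0,0.0004],"rotation":[0,0,-0.4],"grip":0.2}]'
```

```text
time_s: 13.17
tool_pos: [0.6182, 0.04, 0.0985]
ee_rot: [0.0, 0.083, 0.997, -0.0]
wrist_force: [-1.8, 3.9, -15.7]
width: 0.357
grip_force: 45.0
```

```bash
python3 -m pendant '[{"translation":[0,0,0.0001],"rotation":[0,0,-0.1],"grip":0.2},{"translation":[0,0,0.0002],"rotation":[0,0,-0.2],"grip":0.2},{"translation":[0,0,0.0003],"rotation":[0,0,-0.3],"grip":0.2},{"translation":[0,0,0.0004],"rotation":[0,0,-0.4],"grip":0.2}]'
```

```text
time_s: 13.5
tool_pos: [0.6181, 0.0401, 0.0989]
ee_rot: [-0.0, 0.182, 0.983, -0.0]
wrist_force: [-2.6, 2.8, -15.7]
width: 0.354
grip_force: 45.0
```

```bash
python3 -m pendant '[{"translation":[0,0,0.0001],"rotation":[0,0,-0.1],"grip":0.2},{"translation":[0,0,0.0002],"rotation":[0,0,-0.2],"grip":0.2},{"translation":[0,0,0.0003],"rotation":[0,0,-0.3],"grip":0.2},{"translation":[0,0,0.0004],"rotation":[0,0,-0.4],"grip":0.2}]'
```

```text
time_s: 13.83
tool_pos: [0.6181, 0.0401, 0.0993]
ee_rot: [0.0, 0.279, 0.96, -0.0]
wrist_force: [-2.3, 2.1, -14.5]
width: 0.359
grip_force: 45.0
```

```bash
python3 -m pendant '[{"translation":[0,0,-0.0007],"rotation":[0,0,0],"grip":0.2},{"translation":[0,0,-0.0012],"rotation":[0,0,0],"grip":0.2},{"translation":[0,0,-0.0012],"rotation":[0,0,0],"grip":0.2}]'; python3 -m pendant '[{"translation":[0,0,-0.0005],"rotation":[0,0,0],"grip":0.2},{"translation":[0,0,-0.0005],"rotation":[0,0,0],"grip":0.2}]'
```

```text
time_s: 14.08
tool_pos: [0.6183, 0.0401, 0.0982]
ee_rot: [0.0, 0.278, 0.961, -0.0]
wrist_force: [-3.7, 1.9, -10.7]
width: 0.355
grip_force: 45.0
time_s: 14.25
tool_pos: [0.6184, 0.0401, 0.0975]
ee_rot: [0.0, 0.278, 0.961, 0.0]
wrist_force: [-3.6, 3.2, -9.9]
width: 0.361
grip_force: 45.0
```

```bash
python3 -m pendant '[{"translation":[0,0,-0.0004],"rotation":[0,0,0],"grip":0.2},{"translation":[0,0,-0.0004],"rotation":[0,0,0],"grip":0.2}]'; python3 -m pendant '[{"translation":[0,0,-0.0004],"rotation":[0,0,0],"grip":0.2},{"translation":[0,0,-0.0004],"rotation":[0,0,0],"grip":0.2}]'
```

```text
time_s: 14.42
tool_pos: [0.6184, 0.0401, 0.0971]
ee_rot: [0.0, 0.278, 0.96, 0.0]
wrist_force: [-4.3, 2.1, -8.0]
width: 0.358
grip_force: 45.0
time_s: 14.58
tool_pos: [0.6184, 0.0401, 0.0969]
ee_rot: [0.0, 0.278, 0.96, 0.0]
wrist_force: [-4.6, 2.4, -6.8]
width: 0.357
grip_force: 45.0
```

```bash
python3 -m pendant '[{"translation":[0,0,-0.0004],"rotation":[0,0,0],"grip":0.2},{"translation":[0,0,-0.0004],"rotation":[0,0,0],"grip":0.2},{"translation":[0,0,-0.0004],"rotation":[0,0,0],"grip":0.2}]'
```

```text
time_s: 14.83
tool_pos: [0.6185, 0.0401, 0.0967]
ee_rot: [0.0, 0.278, 0.96, 0.0]
wrist_force: [-5.2, 2.6, -5.4]
width: 0.358
grip_force: 45.0
```

The thread now carries the spring load, since force falls off with almost no drop in height. So it's caught, and I'm driving on clockwise.

```bash
python3 -m pendant '[{"translation":[0,0,0.0004],"rotation":[0,0,-0.12],"grip":0.2},{"translation":[0,0,0.0006],"rotation":[0,0,-0.24],"grip":0.2},{"translation":[0,0,0.0008],"rotation":[0,0,-0.36],"grip":0.2},{"translation":[0,0,0.0009],"rotation":[0,0,-0.48],"grip":0.2},{"translation":[0,0,0.001],"rotation":[0,0,-0.6],"grip":0.2}]'
python3 -m pendant '[{"translation":[0,0,0.0001],"rotation":[0,0,-0.12],"grip":0.2},{"translation":[0,0,0.0003],"rotation":[0,0,-0.24],"grip":0.2},{"translation":[0,0,0.0004],"rotation":[0,0,-0.36],"grip":0.2},{"translation":[0,0,0.0005],"rotation":[0,0,-0.48],"grip":0.2},{"translation":[0,0,0.0007],"rotation":[0,0,-0.6],"grip":0.2}]'; python3 -c "
from h import *
o=readout.get_obs();print(o['torque'],o['joint_pos'])"
```

```text
time_s: 15.25
tool_pos: [0.6185, 0.0402, 0.0979]
ee_rot: [0.0, 0.42, 0.908, 0.0]
wrist_force: [-6.4, 2.0, -3.1]
width: 0.358
grip_force: 45.0
time_s: 15.67
tool_pos: [0.6184, 0.0402, 0.0986]
ee_rot: [0.0, 0.551, 0.835, -0.0]
wrist_force: [-7.4, 2.4, -3.5]
width: 0.357
grip_force: 45.0
[0.51174502 1.77980092 0.28216745] [ 0.5031128   0.49732379 -0.83154234  1.65278241  0.39367064  1.16750648
 -0.02140834]
```

```bash
python3 -m pendant '[{"translation":[-0.0003,0,0.0001],"rotation":[0,0,-0.12],"grip":0.2},{"translation":[-0.0005,0,0.0003],"rotation":[0,0,-0.24],"grip":0.2},{"translation":[-0.0005,0,0.0004],"rotation":[0,0,-0.36],"grip":0.2},{"translation":[-0.0005,0,0.0005],"rotation":[0,0,-0.48],"grip":0.2},{"translation":[-0.0005,0,0.0007],"rotation":[0,0,-0.6],"grip":0.2}]'
python3 -m pendant '[{"translation":[0,0,0.0001],"rotation":[0,0,-0.12],"grip":0.2},{"translation":[0,0,0.0003],"rotation":[0,0,-0.24],"grip":0.2},{"translation":[0,0,0.0004],"rotation":[0,0,-0.36],"grip":0.2},{"translation":[0,0,0.0005],"rotation":[0,0,-0.48],"grip":0.2},{"translation":[0,0,0.0007],"rotation":[0,0,-0.6],"grip":0.2}]'; python3 -c "
from h import *
o=readout.get_obs();print(o['torque'],o['joint_pos'][6])
for n in('side','scene'):
    s=snapshot(n);c=s['color'][215:315,270:370];cv2.imwrite('pics/%s2.png'%n,cv2.resize(c,None,fx=5,fy=5,interpolation=cv2.INTER_CUBIC))"
```

```text
time_s: 16.08
tool_pos: [0.6182, 0.0404, 0.0993]
ee_rot: [0.0, 0.669, 0.743, 0.0]
wrist_force: [-3.8, 2.8, -4.9]
width: 0.361
grip_force: 45.0
time_s: 16.5
tool_pos: [0.6181, 0.0404, 0.1]
ee_rot: [0.0, 0.773, 0.635, 0.0]
wrist_force: [-3.8, 2.1, -4.3]
width: 0.356
grip_force: 45.0
[0.68032254 1.30472834 0.25887621] -0.5730810751309978
```

View pics/scene2.png

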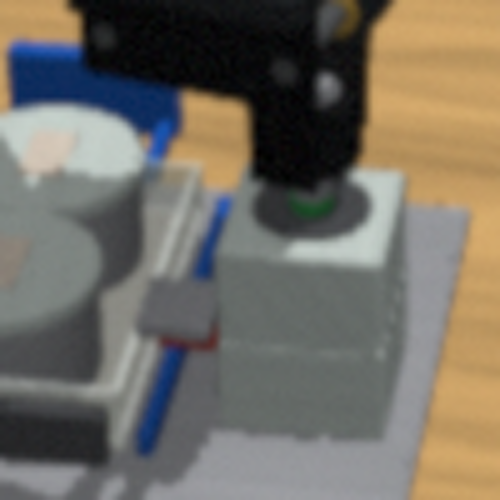

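The crop shows the red jaw just under the tongue at (190,338) and the green band partly visible at (312,205). The screw is at about 16.3 mm. I'm driving roughly 1.3 rad more while watching torque.

```bash
python3 -m pendant '[{"translation":[0,0,0.0001],"rotation":[0,0,-0.12],"grip":0.2},{"translation":[0,0,0.0003],"rotation":[0,0,-0.24],"grip":0.2},{"translation":[0,0,0.0004],"rotation":[0,0,-0.36],"grip":0.2},{"translation":[0,0,0.0005],"rotation":[0,0,-0.48],"grip":0.2},{"translation":[0,0,0.0007],"rotation":[0,0,-0.6],"grip":0.2}]'; python3 -c "
from h import *
print(readout.get_obs()['torque'])"
python3 -m pendant '[{"translation":[0,0,0.0001],"rotation":[0,0,-0.12],"grip":0.2},{"translation":[0,0,0.0003],"rotation":[0,0,-0.24],"grip":0.2},{"translation":[0,0,0.0004],"rotation":[0,0,-0.36],"grip":0.2},{"translation":[0,0,0.0005],"rotation":[0,0,-0.48],"grip":0.2},{"translation":[0,0,0.0007],"rotation":[0,0,-0.6],"grip":0.2}]'; python3 -c "
from h import *
print(readout.get_obs()['torque'])"
python3 -m pendant '[{"translation":[0,0,0.0001],"rotation":[0,0,-0.12],"grip":0.2},{"translation":[0,0,0.0003],"rotation":[0,0,-0.24],"grip":0.2},{"translation":[0,0,0.0004],"rotation":[0,0,-0.36],"grip":0.2},{"translation":[0,0,0.0005],"rotation":[0,0,-0.48],"grip":0.2},{"translation":[0,0,0.0007],"rotation":[0,0,-0.6],"grip":0.2}]'; python3 -c "
from h import *
print(readout.get_obs()['torque'],readout.get_obs()['joint_pos'])"
```

```text
time_s: 17.02
tool_pos: [0.6183, 0.0405, 0.1006]
ee_rot: [0.0, 0.858, 0.513, 0.001]
wrist_force: [-3.5, 3.1, -4.7]
width: 0.359
grip_force: 45.0
[0.88926201 1.06319786 0.3091158 ]
time_s: 17.43
tool_pos: [0.6183, 0.0405, 0.1011]
ee_rot: [-0.0, 0.925, 0.379, 0.001]
wrist_force: [-3.4, 2.3, -5.2]
width: 0.355
grip_force: 45.0
[0.70449408 0.96920123 0.35684507]
time_s: 17.85
tool_pos: [0.6184, 0.0402, 0.1017]
ee_rot: [-0.0, 0.972, 0.236, 0.001]
wrist_force: [-2.0, 1.9, -7.8]
width: 0.354
grip_force: 45.0
[0.98641332 0.7138512  0.34300657] [ 0.30142895  0.41770567 -0.55234614  1.66089791  0.23756136  1.12932956
 -1.40832307]
```

```bash
python3 -m pendant '[{"translation":[0,0,0.0001],"rotation":[0,0,-0.14],"grip":0.2},{"translation":[0,0,0.0002],"rotation":[0,0,-0.28],"grip":0.2},{"translation":[0,0,0.0003],"rotation":[0,0,-0.42],"grip":0.2},{"translation":[0,0,0.0005],"rotation":[0,0,-0.56],"grip":0.2},{"translation":[0,0,0.0006],"rotation":[0,0,-0.7],"grip":0.2}]'; python3 -c "
from h import *
print(readout.get_obs()['torque'])"
python3 -m pendant '[{"translation":[0,0,0],"rotation":[0,0,0],"grip":0.8},{"translation":[0,0,0],"rotation":[0,0,0],"grip":0.8},{"translation":[0,0,0],"rotation":[0,0,0],"grip":0.8},{"translation":[0,0,0],"rotation":[0,0,0],"grip":0.8},{"translation":[0,0,0],"rotation":[0,0,0],"grip":0.8}]'
python3 -m pendant '[{"translation":[0,0,0.02],"rotation":[0,0,0],"grip":0.8},{"translation":[0,0,0.04],"rotation":[0,0,0],"grip":0.8},{"translation":[0,0,0.08],"rotation":[0,0,0],"grip":0.8},{"translation":[0,0,0.11],"rotation":[0,0,0],"grip":0.8},{"translation":[0,0,0.11],"rotation":[0,0,0],"grip":0.8}]'
python3 - <<'E'
from h import *
for n in('side','scene'):
    s=snapshot(n);P=pts(s);V=s['color'].max(-1)
    q=P[(P[...,2]>.095)&(P[...,2]<.135)&(np.hypot(P[...,0]-.618,P[...,1]-.04)<.02)];print(n,len(q),np.percentile(q[:,2],[50,80,90,95,100]))
    x,y=(280,200) if n=='side' else (290,225)
    cv2.imwrite(f'pics/{n}3.png',cv2.resize(s['color'][y:y+85,x:x+85],None,fx=6,fy=6,interpolation=cv2.INTER_CUBIC))
E
```

```text
time_s: 18.27
tool_pos: [0.6186, 0.0402, 0.1023]
ee_rot: [-0.0, 0.998, 0.063, 0.001]
wrist_force: [-3.9, -0.2, -6.9]
width: 0.356
grip_force: 45.0
[0.51400214 0.73406835 0.37003691]
time_s: 18.68
tool_pos: [0.6185, 0.0397, 0.1025]
ee_rot: [0.0, 0.998, 0.064, 0.001]
wrist_force: [0.0, -0.9, 0.0]
width: 0.654
grip_force: 0.0
time_s: 19.1
tool_pos: [0.621, 0.0405, 0.2193]
ee_rot: [0.0, 0.998, 0.064, 0.005]
wrist_force: [0.4, 0.5, 0.6]
width: 0.797
grip_force: 0.0
side 369 [0.1234971  0.12678155 0.1273857  0.12779339 0.12922685]
scene 421 [0.11946808 0.12556456 0.12640153 0.12688657 0.12800468]
```

View pics/scene3.png

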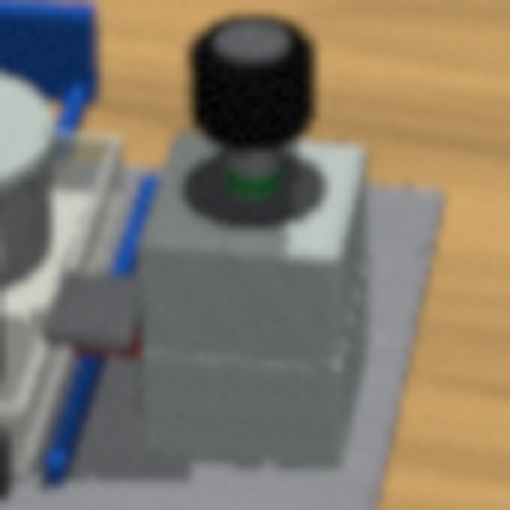

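Let go, the knob stays up with its top at about 126 mm. The green band shows at (252,183) and the jaw bears against the tongue at (110,345). The lift is about 18.5 mm, which is snug, so I'm handing in.

```bash
python3 -c "
from h import *
print(order.sign_off())"
```

```text
the job is handed in; nothing more can be done
None
```

I pushed the tray home against its stop, caught the thread and drove the knob to an estimated 18.5 mm. The jaw holds the tongue on its own at an estimated 10–12 N, judged from knob torque. I let go and handed the job in at about 19 s without seeing a verdict; the tin, bottle and bin were not in the arm's path, but I did not re-check them.

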